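# Clamp a knife-handle blank in the sloping filing jig

### The arm

A 6-joint arm with a two-finger parallel gripper is mounted at the origin on the work surface. World frame = base frame: x ahead of the robot, y to its left, z up, the work surface at z = 0. Lengths are in mm, angles in rad, forces in N, time in s.
With the tool pointing down it reaches from about 300 to 950 mm from the base axis. Payload 3.1 kg.
Tool frame: the origin (TCP) lies midway between the tips of the shut fingers; the grasp point (between the pads) lies 19 mm behind it; z points along the fingers, y is the line along which they close (so a half turn about z gives the same grasp; the last joint's range is limited). The gripper opens to 85 mm and grips with 20 to 120 N. Pads are 22 mm wide; open, the fingers measure 114 mm over their backs; the gripper's body (76 mm by 85 mm) begins 54 mm behind the grasp point. The pads swing forward as they close: fully open they stand 13 mm farther back than shut.
Start: joints at [1.184, 0.308, 1.634, -0, 1.2, -0.07], TCP at [194.731, 593.896, 231.272] pointing down, gripper open.
Joint ranges: [-3.06, 3.06], [-0.79, 1.96], [0.05, 2.63], [-1.19, 4.34], [0.05, 2.64], [-2.94, 2.94]. Speed limits (rad/s): [2.79, 2.79, 3.14, 3.14, 3.14, 3.14].

### API

Orientations are given as a unit quaternion [w, x, y, z].
In Python, from plant import * gives the robot as it stands. The module is installed in compiled form; this text tells all that it offers.
- The arm moves only by the shell command python3 -m crank 'ROWS' [OPENING] [FORCE]. ROWS is JSON, one flat list of numbers, 4 for each row, row after row: the shift along the tool's x, y, z in mm, then the turn about the tool's z in degrees. In form: [x, y, z, twist, x, y, z, twist, ...]. A call has exactly 8 rows; each row shifts and turns the commanded pose from where the row before left it, along the tool's axes as they then stand; what a row does not reach is not made up. A row lasts 1/10 s, in which the tool goes at most 50 mm and 8.59 degrees, less where a joint would pass 70% of its speed; a pose out of reach is approached as far as the arm can. A call with a gripper value outside its range is refused whole. OPENING is the finger opening in mm, from 0 to 85.4, set as the call begins (- or left out, the last holds). The fingers move at their own pace and stop on an object; FORCE is the grip in N (left out, the last holds). Time passes only in rows, so rows that do not move let the fingers close, or fill a call up. It gives the time, the measured TCP pose, the force, the opening and the grip force at its end, in the units of the state.
- observe(): the state, without advancing time (a new reading comes with each control period).
- get_image(name): name is "side" or "top" or "wrist"; returns a dict with "image" (400x640x3 uint8, red, green, blue), "camera_matrix" (3x3 intrinsics, pixels), "world_to_cam" (4x4, takes a point from world to camera coordinates). Camera axes: x right, y down, z forward; pixel columns grow to the right and rows downward; lengths in mm; the calibration is good to about 2 mm. The wrist camera is an equidistant fisheye: a pixel r from the principal point sees the ray r / f radians off the axis. A picture is of the moment at which its call begins. There is no depth.
- hand_in(): hands the job in; it is judged then, once.
The state is a dict: "t": time; "joints": joint angles; "dq": joint speeds; "effort": joint torques, N m; "eef_pos": TCP position; "ee_rot": TCP orientation; "wrist_force": force on the tool from outside, world axes, zero at the start; "moment": the same for the moment, N m; "grip_width": finger opening in mm; "finger_force": force on a finger pad.
Only numpy, scipy, OpenCV 4.12 (cv2) and the standard library are available. Lean on these libraries where they do the work, as an engineer would, in place of code of your own. Each camera call takes 0.05 s, during which the arm holds its last target. There are 200 camera calls.

### The job

Take the full-size rectangular knife-handle blank (not the short block, the round dowel or the thin strip) out of the crate and lay it, without dropping it, lengthwise and flat in the channel of the sloping jig bed, down at its lower stop. Then swing the hinged hold-down frame fully down over it; if the frame is hanging over the bed at first, swing it back out of the way before loading. Leave the other pieces lying in the crate where they are, and don't disturb the jar, bottle or mug.

Things in the scene. Friction and masses are not known exactly. Their poses are not given: they have to be found in the camera images.
- blank: the knife-handle blank: a rectangular dark wood block 140 long (its x) x 40 wide (its y) x 26 mm thick (its z); starts lying flat in the crate; origin at the centre of its underside
- short_blank: a shorter block of the same wood, 88 x 40 x 26 mm, in the crate; origin at the centre of its underside, x along its length
- dowel: a round dark wood dowel, 140 mm long (its x), 36 mm diameter, lying in the crate; origin on its lowest line at mid-length at the start
- slat: a long thin dark wood strip 175 (its x) x 26 x 14 mm, in the crate; origin at the centre of its underside
- crate: open plywood crate, fixed to the bench, 228 (its x) x 308 (its y) x 46 mm high outside, walls and floor 6 mm; origin at the centre of its underside. The four pieces lie side by side on its floor roughly along its x, one in each of four lanes 68 mm apart in y, in any order
- bed: sloping bed of the filing jig, fixed: light wood board 200 x 120 mm tilted 25 degrees. Origin on its surface (80 mm above the bench) mid-seat; x up the slope (away from the robot), y across, z square out of the board. Four aluminium guides 30 long, 14 mm high, centred at x = +-52 mm, leave a channel 46 mm wide; 74 mm free between them for fingers
- stop (a point): middle of the foot of the lower stop's face, on the bed at x = -70 mm: an aluminium bar 16 mm high and 60 mm wide; a blank lying against it has its origin at the bed's origin
- jig: steel base of the jig, 210 (its x) x 130 mm, fixed to the bench; origin at the centre of its underside, 80 mm below the bed's origin; x points as the bed's does, but level
- frame (a joint): angle of the hinged steel hold-down frame, rad: 0 = fully down, parallel to the bed; grows as it swings up and back, 2.1 at most; below about 1.8 it obstructs loading. Stiff hinge (0.3 N m): stays where it is left. Two side bars (8 x 10 mm) at bed y = +-47 mm; a cross-piece 90 mm from the hinge carries a rubber foot that ends 1.5 mm above the middle of a seated blank when down
- hinge (a point): the frame's hinge axis, along the bed's y, at bed x = 90, z = 50 mm; the grip bar is 150 mm from it
- frame_grip (a point): middle of the frame's round grip bar: 16 mm diameter, along the bed's y, 86 mm free between the side bars; at bed x = -60, z = 50 mm when the frame is down
- jar: low amber glass jar, 54 mm diameter, 70 mm high, standing between crate and jig; origin at the centre of its underside
- bottle: white bottle, 56 mm diameter, 150 mm high, standing beyond the work; origin at the centre of its underside
- mug: white mug, 76 mm diameter, 90 mm high, handle at its +y, standing beyond the work; origin at the centre of its underside
Things that resemble listed ones, but are neither listed nor needed, are in the scene too. Leave any white look-alike of the blank alone.

How it is judged:
By the outcome, as a careful person would: the job done as asked, in the order asked, and still so for the second after the job is handed in, with the robot touching nothing.
It also fails if it takes over 72 s, if anything falls off the work surface, if the arm or the gripper's body presses on something with over 40 N, if the wrist force passes 120 N, or if a joint passes its speed limit or range.

## Working session

There is one attempt and no reset: what is moved stays moved. The work goes in short steps, Python scripts to look and compute and a shell command to move; the robot and the scene stay as the last step left them, time stands still between calls to the robot, and variables do not carry over. Pictures are saved under pics/ and viewed, at most 10 in all, crops included, and the job is handed in when it is done.

```bash
mkdir -p pics; ls
cat > h.py <<'E'
from plant import *
import numpy as np, cv2
from scipy.spatial.transform import Rotation as R
def rot(q): return R.from_quat([q[1],q[2],q[3],q[0]])
def ray(im,u,v,fish=False):
    K=im["camera_matrix"];T=np.array(im["world_to_cam"])
    a=np.array([(u-K[0][2])/K[0][0],(v-K[1][2])/K[1][1]])
    if fish:
        r=np.hypot(*a); d=np.array([*(a/max(r,1e-9)*np.sin(r)),np.cos(r)])
    else: d=np.array([*a,1.])
    Rm=T[:3,:3]; return -Rm.T@T[:3,3], Rm.T@d
def onz(im,u,v,z,fish=False):
    c,d=ray(im,u,v,fish); return c+d*(z-c[2])/d[2]
def proj(im,p):
    T=np.array(im["world_to_cam"]);q=T[:3,:3]@np.array(p)+T[:3,3];q=np.array(im["camera_matrix"])@q;return q[:2]/q[2]
def save(name,im): cv2.imwrite("pics/"+name+".png",im["image"][...,::-1])
E
python3 - <<'E'
from h import *
import pickle
o=observe();print(o)
ims={n:get_image(n) for n in("top","side","wrist")}
pickle.dump(ims,open("ims0.pkl","wb"))
for n in ims: save(n+"0",ims[n]); 
for n in ("top","side"): 
    c,d=ray(ims[n],320,200); print(n,c,d)
E
```

```text
pics
{'t': 0.0, 'joints': array([ 1.18429249e+00,  3.09013306e-01,  1.63519371e+00,  1.91856051e-05,
        1.19965610e+00, -6.97087195e-02]), 'dq': array([ 0.00021597,  0.00156693, -0.00015873, -0.00038638,  0.00013604,
       -0.00074846]), 'effort': array([ 1.46501370e-04, -4.15264320e+01, -2.76667267e+01, -8.12000826e-05,
        1.03689625e-02, -1.55139355e-05]), 'eef_pos': array([194.42089619, 593.13750823, 230.03846945]), 'ee_rot': array([-2.65417093e-04,  1.57739373e-01,  9.87480127e-01, -1.10380096e-03]), 'wrist_force': array([-0.90894207,  0.22476441, -0.57175959]), 'moment': array([ 0.00507904, -0.00985563,  0.0207975 ]), 'finger_force': 0.0, 'grip_width': 85.62727747573503}
top [ 304.09962918  -18.45087222 1130.0298069 ] [ 0.15472523  0.02635113 -0.98767673]
side [ 276.02528581 -824.68533539 1066.02232538] [ 0.15760782  0.64242175 -0.75021276]
```

View pics/top0.png

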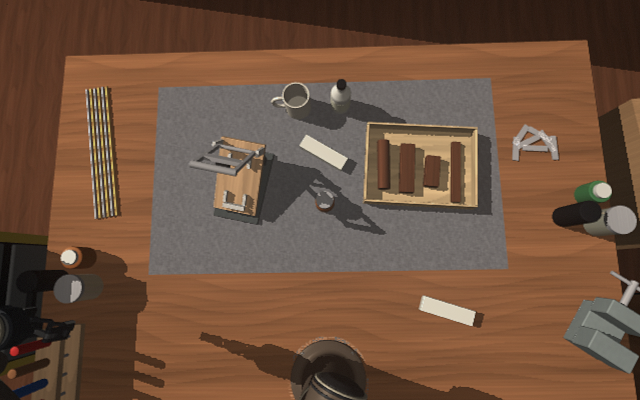

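View pics/side0.png

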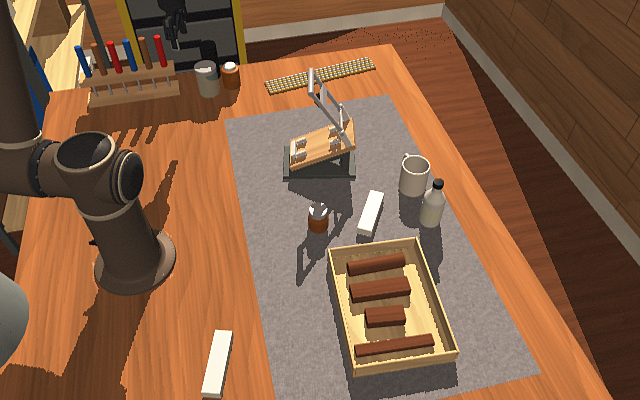

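Top view candidates for the blank: (383,163) narrow roundish (dowel?), (407,168) wide and long (likely the blank), (432,171) short, (457,172) thin long strip; white look-alikes at (324,153) and (447,310). The frame stands partly up over the jig at (225,158). Here is one close crop to check.

Run:
```python
from h import *
import pickle
ims=pickle.load(open("ims0.pkl","rb"))
t=ims["top"]["image"];s=ims["side"]["image"]
a=cv2.resize(t[115:225,180:270],None,fx=4,fy=4,interpolation=3)
b=cv2.resize(t[115:225,360:480],None,fx=3,fy=4,interpolation=3)
cv2.imwrite("pics/crop1.png",np.hstack([a,b])[...,::-1])
a=cv2.resize(s[60:185,275:365],None,fx=4.4,fy=4.4,interpolation=3)
b=cv2.resize(s[230:380,320:465],(400,550),interpolation=3)
cv2.imwrite("pics/crop2.png",np.hstack([a,b])[...,::-1])
# dark wood in crate
im=ims["top"];hsv=cv2.cvtColor(t,cv2.COLOR_RGB2HSV)
g=t.astype(int)
m=((g[...,0]<135)&(g[...,0]-g[...,2]>25)).astype(np.uint8); mm=np.zeros_like(m);mm[130:202,370:474]=m[130:202,370:474]
n,l,st,c=cv2.connectedComponentsWithStats(mm)
for i in range(1,n):
    if st[i,4]>60:
        cn=np.argwhere(l==i)[:,::-1].astype(np.float32)
        r=cv2.minAreaRect(cn);bx=cv2.boxPoints(r)
        P=[onz(im,u,v,32)[:2] for u,v in bx]; 
        print(st[i],r, np.round(onz(im,*r[0],32)), [round(float(np.linalg.norm(P[k]-P[k+1]))) for k in (0,1)])
for n,pts in {"top crate":[(365,123),(478,126),(478,207),(363,203)]}.items():
    for p in pts: print(n,p,np.round(onz(im,*p,46)))
```

```text
[ 370  130  103   70 4055] ((421.0, 164.5), (69.0, 102.0), 90.0) [ 571. -274.   32.] [288, 198]
[450 142  15  60 803] ((457.0, 171.5), (59.0, 14.0), 90.0) [ 549. -373.   32.] [39, 169]
top crate (365, 123) [ 692. -120.   46.]
top crate (478, 126) [ 675. -436.   46.]
top crate (478, 207) [ 446. -417.   46.]
top crate (363, 203) [ 463. -107.   46.]
```

View pics/crop1.png

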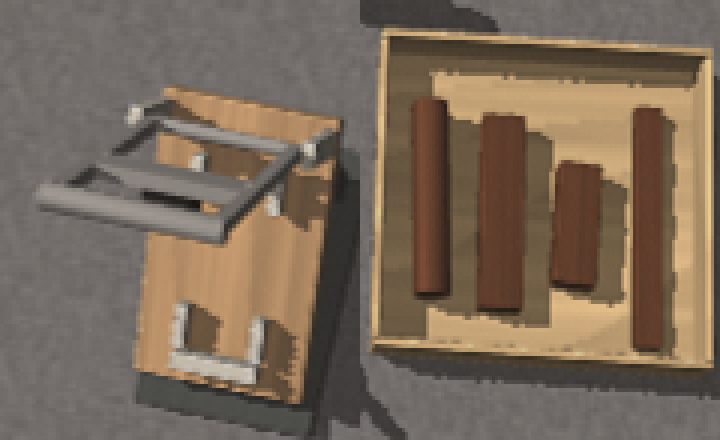

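View pics/crop2.png

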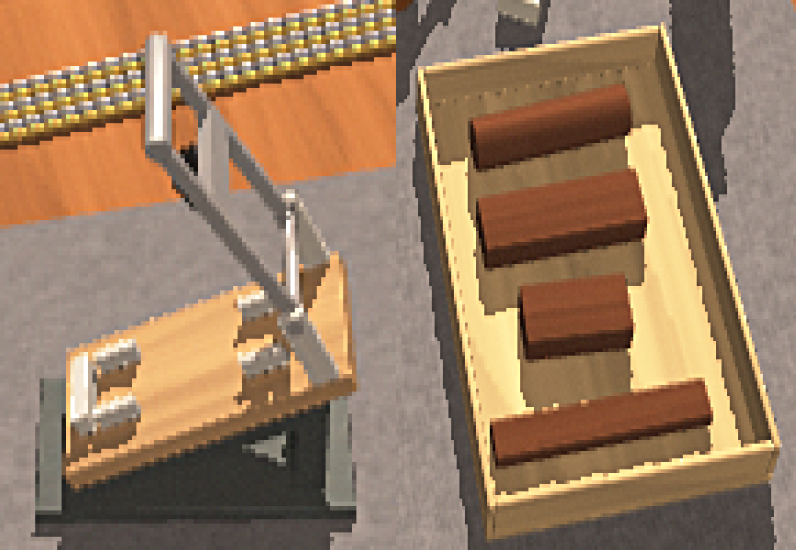

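Crop 1 confirms it: the pieces run dowel (rounded, left), blank (long flat rectangle, second from left, top px about (407,168)), short block, slat. The frame stands at about 1.3 rad over the bed, so it has to be swung back first. Next I triangulate the jig.

```bash
cat >> h.py <<'E'
def tri(rays):
    A=np.zeros((3,3));b=np.zeros(3)
    for c,d in rays:
        d=d/np.linalg.norm(d);M=np.eye(3)-np.outer(d,d);A+=M;b+=M@c
    p=np.linalg.solve(A,b); e=[np.linalg.norm(np.cross(p-c,d/np.linalg.norm(d))) for c,d in rays]
    return p,max(e)
E
python3 - <<'E'
from h import *
import pickle
ims=pickle.load(open("ims0.pkl","rb"))
T,S=ims["top"],ims["side"]
pts={"gripL":((40,195),(157,40)),"gripR":((222,228),(159,150)),"hingeL":((134,113),(290,200)),"hingeR":((310,150),(295,318)),
"bTL":((165,88),(342,255)),"bTR":((343,120),(355,374)),"bBR":((303,404),(68,463)),"bBL":((135,370),(68,352)),
"stopL":((173,353),(76,352)),"stopR":((255,372),(76,428))}
for k,(a,b) in pts.items():
    p,e=tri([ray(T,180+a[0]/4-.4,115+a[1]/4-.4),ray(S,275+b[0]/4.4-.4,60+b[1]/4.4-.4)]);print(k,np.round(p,1),round(e,1))
# blank
bc=[(484,115),(525,116),(521,311),(478,308)]
for a in bc: print("blank",np.round(onz(T,360+(a[0]-360)/3-.4,115+a[1]/4-.4,32),1))
# side view blank top face corners
for a in [(478,206),(636,170),(646,216),(488,247)]:
    print("side",np.round(onz(S,320+(a[0]-396)*145/400-.3,230+a[1]*150/550-.3,32),1))
for nm,uv in {"jar":(325,208),"bottle":(341,110),"mug":(295,115)}.items(): print(nm,np.round(onz(T,*uv,0)))
o=observe();print(rot(o["ee_rot"]).as_matrix().round(3))
print(np.round(proj(T,o["eef_pos"])))
E
```

```text
gripL [521.8 286.  294.2] 0.4
gripR [501.1 187.1 290.2] 0.6
hingeL [605.  273.9 169.3] 0.5
hingeR [577.7 162.2 170.5] 0.7
bTL [638.4 268.2 121.6] 1.2
bTR [611.5 148.6 128.9] 1.3
bBR [435.2 186.2  57.6] 2.4
bBL [461.  306.4  42.5] 0.4
stopL [464.1 271.8  73. ] 3.0
stopR [452.7 220.1  54.5] 3.1
blank [ 633.9 -221.1   32. ]
blank [ 632.3 -259.5   32. ]
blank [ 492.4 -248.2   32. ]
blank [ 495.3 -208.8   32. ]
side [ 496.4 -215.9   32. ]
side [ 635.8 -221.8   32. ]
side [ 632.1 -256.3   32. ]
side [ 496.3 -246.6   32. ]
jar [458.  -2.   0.]
bottle [751. -55.   0.]
mug [739.  82.   0.]
[[-0.95   0.312 -0.001]
 [ 0.312  0.95  -0.002]
 [ 0.    -0.002 -1.   ]]
[ 56. 317.]
```

View pics/wrist0.png

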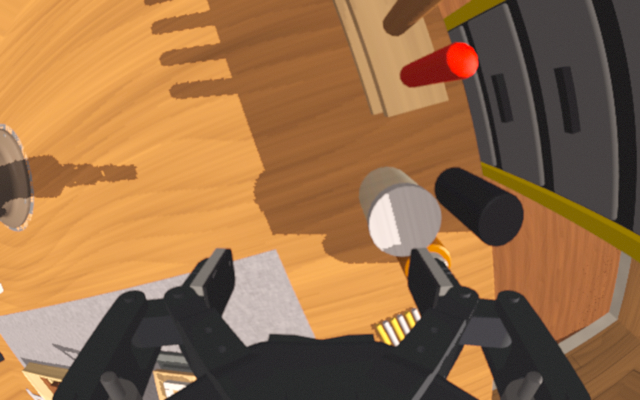

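```bash
python3 -m crank '[0,0,0,-6, -30,-25,-3,0, -30,-25,-3,0, -30,-25,-3,0, -30,-25,-3,0, -30,-25,-3,0, -30,-25,-3,0, -30,-25,-3,0]' 0 20
cat >> h.py <<'E'
YAW=np.radians(-12.2)
def go(p,yawdeg=None):
    o=observe();M=rot(o["ee_rot"]).as_matrix();a=np.degrees(np.arctan2(M[1,0],M[0,0]))
    print("t",round(o["t"],2),"pos",o["eef_pos"].round(1),"toolx ang",round(a,2),"F",o["wrist_force"].round(1),"w",round(o["grip_width"],1),"ff",round(o["finger_force"],1),"j",o["joints"].round(2))
    if p is not None: print("d tool",(M.T@(np.array(p)-o["eef_pos"])).round(1), "before twist", None if yawdeg is None else round(a-yawdeg,2))
E
python3 -c "
from h import *
go([467,246,266],167.8)"
```

```text
t: 0.95
eef_pos: [363.7, 377.1, 252.1]
ee_rot: [-0.0, 0.106, 0.994, -0.0]
wrist_force: [0.7, 0.3, 0.4]
grip_width: 0.1
finger_force: 0.0
t 0.95 pos [363.7 377.1 252.1] toolx ang 167.86 F [0.7 0.3 0.4] w 0.1 ff 0.0 j [ 0.72  0.09  1.85 -0.    1.2  -0.64]
d tool [-128.5 -106.5  -13.9] before twist 0.06
```

```bash
python3 -m crank '[-25,-21,-3,0, -25,-21,-3,0, -25,-21,-3,0, -25,-21,-3,0, -20,-16,-2,0, -8,-6,0,0, 0,0,0,0, 0,0,0,0]'
python3 - <<'E'
from h import *
go([467,246,266],167.8)
im=get_image("wrist");save("wrist1",im);import pickle;pickle.dump(im,open("w1.pkl","wb"))
c,d=ray(im,320,200,True);print(c,d)
E
```

```text
t: 1.75
eef_pos: [465.3, 248.6, 265.8]
ee_rot: [-0.001, 0.106, 0.994, 0.0]
wrist_force: [0.3, 0.9, -0.4]
grip_width: 0.1
finger_force: 0.0
t 1.75 pos [465.3 248.6 265.8] toolx ang 167.85 F [ 0.3  0.9 -0.4] w 0.1 ff 0.0 j [ 0.41  0.09  1.83  0.    1.23 -0.95]
d tool [-2.2 -2.1 -0.2] before twist 0.05
[394.97811185 263.17566014 407.91785558] [ 0.28549673 -0.06280129 -0.95631983]
```

View pics/wrist1.png

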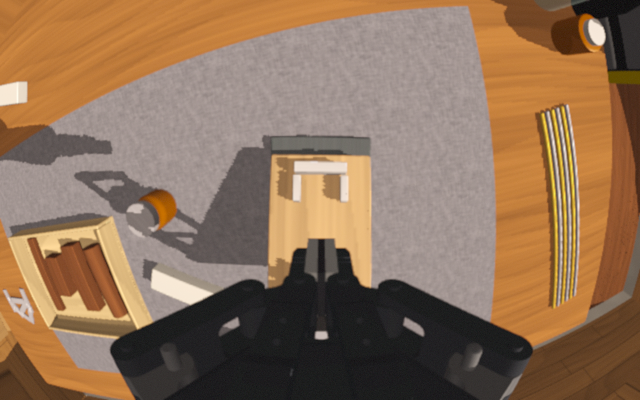

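The wrist view shows the bed with its stop bar at about (320,165), the lower guides at (297,188) and (344,188), and the board's sides at columns 268 and 372. I'll measure these numerically.

Run:
```python
from h import *
import pickle
im=pickle.load(open("w1.pkl","rb"));g=im["image"].astype(int)
al=((g.min(2)>165)&(g.max(2)-g.min(2)<35))
for r in range(154,208,3):
    c=np.where(al[r,280:362])[0]+280
    w=np.where((g[r,240:400,0]-g[r,240:400,2]>40))[0]+240
    print(r,"alu",[ (int(s[0]),int(s[-1])) for s in np.split(c,np.where(np.diff(c)>1)[0]+1) if len(s)],"wood",(w.min(),w.max()) if len(w) else None)
# predictions for jig at (533,230)
def fproj(im,p):
    T=np.array(im["world_to_cam"]);K=im["camera_matrix"];q=T[:3,:3]@p+T[:3,3];rr=np.hypot(q[0],q[1]);th=np.arctan2(rr,q[2]);return np.array([K[0][2]+K[0][0]*th*q[0]/rr,K[1][2]+K[1][1]*th*q[1]/rr])
def bed(O,yaw,b):
    return np.array([*O,80])+R.from_euler("ZY",[yaw,-25],degrees=True).apply(b)
for b in [(-70,30,16),(-70,-30,16),(-67,23,14),(-37,23,14),(-37,-23,14),(-37,23,0),(-37,-23,0),(-70,0,0)]:
    P=bed((533,230),-12.2,b);print(b,fproj(im,P).round(1))
```

```text
154 alu [] wood (np.int64(272), np.int64(342))
157 alu [] wood (np.int64(271), np.int64(370))
160 alu [] wood (np.int64(271), np.int64(370))
163 alu [(295, 346)] wood (np.int64(271), np.int64(370))
166 alu [(294, 346)] wood (np.int64(271), np.int64(370))
169 alu [(295, 345)] wood (np.int64(270), np.int64(370))
172 alu [(324, 344)] wood (np.int64(270), np.int64(370))
175 alu [(294, 298)] wood (np.int64(270), np.int64(371))
178 alu [(294, 299), (341, 346)] wood (np.int64(270), np.int64(371))
181 alu [(293, 299), (341, 346)] wood (np.int64(270), np.int64(371))
184 alu [(293, 299), (341, 346)] wood (np.int64(270), np.int64(371))
187 alu [(293, 299), (341, 346)] wood (np.int64(270), np.int64(371))
190 alu [(293, 299), (341, 346)] wood (np.int64(269), np.int64(371))
193 alu [(293, 299), (341, 346)] wood (np.int64(269), np.int64(371))
196 alu [(293, 299), (341, 346)] wood (np.int64(269), np.int64(371))
199 alu [(293, 299), (341, 346)] wood (np.int64(269), np.int64(371))
202 alu [] wood (np.int64(269), np.int64(371))
205 alu [] wood (np.int64(269), np.int64(371))
(-70, 30, 16) [344. 172.]
(-70, -30, 16) [291. 172.]
(-67, 23, 14) [337.7 175. ]
(-37, 23, 14) [338.  201.1]
(-37, -23, 14) [296.9 201.1]
(-37, 23, 0) [337.3 202.8]
(-37, -23, 0) [297.8 202.7]
(-70, 0, 0) [317.6 175. ]
```

```bash
python3 -m crank '[-14,0,-2,0, -14,0,-2,0, -14,0,-2,0, -14,0,-2,0, -14,0,-2,0, -14,0,-2,0, -10,0,-2,0, -6,0,0,0]'
python3 -m crank '[-4,0,0,0, -4,0,0,0, -4,0,0,0, -3,0,0,0, -3,0,0,0, -2,0,0,0, -2,0,0,0, 0,0,0,0]'
```

```text
t: 2.6
eef_pos: [565.2, 226.5, 280.3]
ee_rot: [0.0, 0.106, 0.994, -0.0]
wrist_force: [-2.0, 0.4, 1.8]
grip_width: 0.1
finger_force: 1.1
t: 3.4
eef_pos: [585.6, 222.2, 280.1]
ee_rot: [0.0, 0.106, 0.994, -0.0]
wrist_force: [-1.0, 0.1, 0.3]
grip_width: 0.1
finger_force: 0.5
```

```bash
python3 -m crank '[-2,0,0,0, -2,0,0,0, -2,0,0,0, -1,0,0,0, 0,0,0,0, 0,0,0,0, 0,0,0,0, 0,0,0,0]'
```

```text
t: 4.2
eef_pos: [586.5, 222.0, 280.0]
ee_rot: [-0.007, 0.105, 0.994, -0.0]
wrist_force: [-15.6, 0.5, 6.9]
grip_width: 0.1
finger_force: 7.6
```

```bash
python3 -m crank '[25,0,0,0, 45,0,0,0, 20,0,0,-7.4, 0,-40,0,0, 0,-45,0,0, 0,-45,0,0, 0,-45,0,0, 0,-45,0,0]' 58 20
python3 -c "
from h import *
go([552,-233.7,140],175.3)"
```

```text
t: 5.0
eef_pos: [486.6, 19.0, 280.9]
ee_rot: [0.002, 0.041, 0.999, -0.0]
wrist_force: [1.2, -0.3, 0.8]
grip_width: 58.0
finger_force: 0.0
t 5.0 pos [486.6  19.  280.9] toolx ang 175.29 F [ 1.2 -0.3  0.8] w 58.0 ff 0.0 j [-0.05 -0.01  1.9  -0.    1.25 -1.54]
d tool [ -85.4 -246.5  141.2] before twist -0.01
```

```bash
python3 -m crank '[-12,-38,5,0, -12,-38,10,0, -12,-38,20,0, -14,-38,25,0, -14,-38,25,0, -12,-34,25,0, -9,-20,20,0, 0,0,0,0]'
python3 - <<'E'
from h import *
go([552,-233.7,140],175.3)
im=get_image("wrist");save("wrist2",im);import pickle;pickle.dump(im,open("w2.pkl","wb"))
E
```

```text
t: 5.8
eef_pos: [549.6, -231.9, 146.9]
ee_rot: [-0.001, 0.043, 0.999, 0.0]
wrist_force: [-0.2, 0.9, 0.2]
grip_width: 57.9
finger_force: 0.0
t 5.8 pos [ 549.6 -231.9  146.9] toolx ang 175.07 F [-0.2  0.9  0.2] w 57.9 ff 0.0 j [-0.47  0.35  1.77 -0.    1.03 -1.96]
d tool [-2.5 -1.6  6.9] before twist -0.23
```

View pics/wrist2.png

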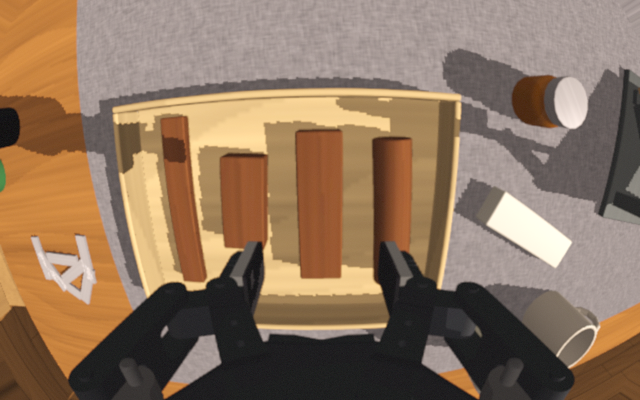

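The blank lies between the fingers: near end (297–342,130), far end (300–341,277). I'll check its top face at z=32.

Run:
```python
from h import *
import pickle
im=pickle.load(open("w2.pkl","rb"));g=im["image"].astype(int)
d=((g[...,0]<170)&(g[...,0]-g[...,2]>35)&(g[...,1]<0.62*g[...,0]))
mids=[]
for r in range(132,280,16):
    c=np.where(d[r,280:360])[0]+280
    s=max(np.split(c,np.where(np.diff(c)>1)[0]+1),key=len); a,b=onz(im,s[0]-.5,r,32,True),onz(im,s[-1]+.5,r,32,True)
    mids.append((a+b)/2);print(r,s[0],s[-1],a.round(1)[:2],b.round(1)[:2])
col=np.where(d[100:300,320])[0]+100;print(col.min(),col.max(),onz(im,320,col.min()-.5,32,True).round(1),onz(im,320,col.max()+.5,32,True).round(1))
m=np.array(mids);print(np.degrees(np.arctan(np.polyfit(m[:,0],m[:,1],1)[0])))
```

```text
132 297 340 [ 495.8 -247.7] [ 499.  -211.4]
148 297 341 [ 509.2 -249. ] [ 512.4 -211.6]
164 297 341 [ 522.8 -250.4] [ 526.  -212.6]
180 298 341 [ 536.6 -251. ] [ 539.9 -213.6]
196 298 341 [ 550.8 -252.5] [ 554.1 -214.6]
212 299 341 [ 565.4 -253.2] [ 568.7 -215.5]
228 299 340 [ 580.5 -254.9] [ 583.8 -217.4]
244 300 340 [ 596.4 -255.7] [ 599.6 -218.4]
260 300 340 [ 612.9 -257.6] [ 616.2 -219.4]
276 302 339 [ 630.5 -257.7] [ 633.7 -221.4]
130 277 [ 495.5 -228.2   32. ] [ 633.6 -240.2   32. ]
-4.351968730302978
```

```bash
python3 -m crank '[-3,-1,20,-0.4, 0,0,30,0, 0,0,30,0, 0,0,25,0, 0,0,18,0, 0,0,10,0, 0,0,5,0, 0,0,0,0]'
python3 -m crank '[0,0,0,0, 0,0,0,0, 0,0,0,0, 0,0,0,0, 0,0,0,0, 0,0,0,0, 0,0,0,0, 0,0,0,0]' 0 35
```

```text
t: 6.65
eef_pos: [553.9, -230.6, 12.9]
ee_rot: [0.0, 0.038, 0.999, -0.0]
wrist_force: [-0.5, -0.2, -0.4]
grip_width: 58.0
finger_force: 0.0
t: 7.45
eef_pos: [554.8, -231.5, 13.9]
ee_rot: [0.001, 0.038, 0.999, -0.001]
wrist_force: [0.2, 0.3, 6.7]
grip_width: 39.0
finger_force: 38.1
```

```bash
python3 -m crank '[0,0,-6,0, 0,0,-15,0, 0,0,-25,0, 0,0,-30,0, 0,0,-30,0, 0,0,-25,0, 0,0,-10,0, 0,0,0,0]'
python3 - <<'E'
from h import *
o=533,233
b=np.array([np.cos(YAW),np.sin(YAW)])
go([*(np.array(o)-60*b),190],167.8)
E
```

```text
t: 8.25
eef_pos: [554.4, -231.5, 155.6]
ee_rot: [0.002, 0.038, 0.999, -0.001]
wrist_force: [-0.6, -0.7, -1.8]
grip_width: 39.1
finger_force: 37.2
t 8.25 pos [ 554.4 -231.5  155.6] toolx ang 175.64 F [-0.6 -0.7 -1.8] w 39.1 ff 37.2 j [-0.47  0.34  1.76 -0.    1.04 -1.96]
d tool [116.  469.6 -35.6] before twist 7.84
```

```bash
python3 -m crank '[10,20,-4,0, 14,36,-4,0, 14,40,-4,0, 14,40,-4,0, 14,40,-4,0, 14,40,-4,0, 14,40,-4,0, 12,40,-4,0]'
python3 -m crank '[3,36,-2,2, 3,36,-2,2, 0,30,0,2, 0,25,0,1.8, 0,12,0,0, 0,0,0,0, 0,0,0,0, 0,0,0,0]'
python3 - <<'E'
from h import *
o=533,233
b=np.array([np.cos(YAW),np.sin(YAW)])
go([*(np.array(o)-60*b),190],167.8)
im=get_image("wrist");save("wrist3",im);import pickle;pickle.dump(im,open("w3.pkl","wb"))
E
```

```text
t: 9.05
eef_pos: [467.6, 73.7, 183.4]
ee_rot: [-0.002, 0.038, 0.999, -0.0]
wrist_force: [0.0, -0.2, -0.6]
grip_width: 39.1
finger_force: 37.2
t: 9.85
eef_pos: [481.7, 209.3, 188.7]
ee_rot: [-0.001, 0.106, 0.994, -0.001]
wrist_force: [0.4, 0.9, -1.7]
grip_width: 39.0
finger_force: 37.2
t 9.85 pos [481.7 209.3 188.7] toolx ang 167.8 F [ 0.4  0.9 -1.7] w 39.0 ff 37.2 j [ 0.33  0.16  1.9  -0.    1.07 -1.03]
d tool [14.9 34.  -1.4] before twist 0.0
```

View pics/wrist3.png

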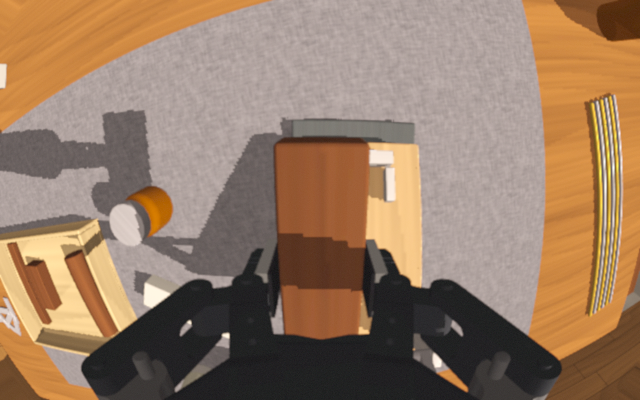

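The blank is held level and straight (columns 276–369 at its near end), about 34 mm to −y of the channel, with the stop and lower guide seen at (382,157) and (390,183). I'll centre it, re-measure the channel and then lower.

```bash
python3 -m crank '[3,10,0,0, 4,12,0,0, 4,10,0,0, 0,2,0,0, 0,0,0,0, 0,0,0,0, 0,0,0,0, 0,0,0,0]'
python3 - <<'E'
from h import *
o=533,233
b=np.array([np.cos(YAW),np.sin(YAW)])
go([*(np.array(o)-11.7*b),160],167.8)
im=get_image("wrist");save("wrist4",im);g=im["image"].astype(int)
al=((g.min(2)>160)&(g.max(2)-g.min(2)<40))
dk=((g[...,0]<170)&(g[...,0]-g[...,2]>35)&(g[...,1]<0.62*g[...,0]))
for r in range(130,215,5):
    f=lambda m:[(int(s[0]),int(s[-1])) for s in np.split(c:=np.where(m[r,240:400])[0]+240,np.where(np.diff(c)>1)[0]+1) if len(s)>2]
    w=np.where((g[r,240:420,0]-g[r,240:420,2]>40))[0]+240
    print(r,f(al),"dark",f(dk),"wood",(w.min(),w.max()) if len(w) else 0)
E
```

```text
t: 10.7
eef_pos: [478.6, 245.9, 189.2]
ee_rot: [-0.0, 0.106, 0.994, -0.0]
wrist_force: [0.4, -0.7, -2.0]
grip_width: 38.9
finger_force: 37.2  File "<stdin>", line 9
SyntaxError: assignment expression cannot be used in a comprehension iterable expression
```

Run:
```python
from h import *
o=533,233
b=np.array([np.cos(YAW),np.sin(YAW)])
go([*(np.array(o)-11.7*b),160],167.8)
im=get_image("wrist");save("wrist4",im);g=im["image"].astype(int)
al=((g.min(2)>160)&(g.max(2)-g.min(2)<40))
dk=((g[...,0]<170)&(g[...,0]-g[...,2]>35)&(g[...,1]<0.62*g[...,0]))
def f(m):
    c=np.where(m)[0]+240
    return [(int(s[0]),int(s[-1])) for s in np.split(c,np.where(np.diff(c)>1)[0]+1) if len(s)>2]
for r in range(130,215,6):
    w=np.where((g[r,240:420,0]-g[r,240:420,2]>40))[0]+240
    print(r,f(al[r,240:400]),"dark",f(dk[r,240:400]),"wood",(w.min(),w.max()) if len(w) else 0)
```

```text
t 10.7 pos [478.6 245.9 189.2] toolx ang 167.83 F [ 0.4 -0.7 -2. ] w 38.9 ff 37.2 j [ 0.39  0.19  1.88 -0.    1.08 -0.96]
d tool [-44.2  -1.1  29.2] before twist 0.03
130 [(243, 247), (381, 386)] dark [] wood 0
136 [(240, 245), (384, 386), (389, 398)] dark [] wood 0
142 [(244, 248), (390, 394), (396, 398)] dark [(279, 363)] wood (np.int64(278), np.int64(364))
148 [(393, 399)] dark [(274, 366)] wood (np.int64(274), np.int64(370))
154 [(383, 386)] dark [(275, 366)] wood (np.int64(258), np.int64(382))
160 [(385, 393)] dark [(275, 366)] wood (np.int64(258), np.int64(383))
166 [(387, 391)] dark [(275, 366)] wood (np.int64(257), np.int64(383))
172 [(384, 391), (393, 399)] dark [(275, 365)] wood (np.int64(257), np.int64(383))
178 [(384, 388), (392, 394)] dark [(275, 365)] wood (np.int64(257), np.int64(383))
184 [(390, 398)] dark [(276, 365)] wood (np.int64(256), np.int64(383))
190 [(387, 389)] dark [(276, 365)] wood (np.int64(256), np.int64(383))
196 [(392, 399)] dark [(276, 364)] wood (np.int64(256), np.int64(384))
202 [(392, 399)] dark [(276, 364)] wood (np.int64(256), np.int64(384))
208 [(385, 389)] dark [(277, 364)] wood (np.int64(255), np.int64(384))
214 [(385, 388)] dark [(277, 363)] wood (np.int64(255), np.int64(384))
```

```bash
python3 -m crank '[-8,0,6,0, -10,0,7,0, -10,0,7,0, -10,0,6,0, -6,0,3,0, 0,0,6,0, 0,0,6,0, 0,0,6,0]' - 20
python3 -m crank '[0,0,4,0, 0,0,4,0, 0,0,3,0, 0,0,3,0, 0,0,3,0, 0,0,2,0, 0,0,2,0, 0,0,0,0]' - 20
```

```text
t: 11.55
eef_pos: [514.2, 237.1, 138.9]
ee_rot: [-0.009, 0.107, 0.994, -0.001]
wrist_force: [-14.0, 2.9, 3.0]
grip_width: 39.2
finger_force: 40.3
t: 12.35
eef_pos: [522.3, 236.8, 121.4]
ee_rot: [0.0, 0.106, 0.994, 0.0]
wrist_force: [0.5, 0.4, -0.7]
grip_width: 38.7
finger_force: 39.7
```

Run:
```python
from h import *
o=533,233
b=np.array([np.cos(YAW),np.sin(YAW)])
go([*(np.array(o)-11.7*b),84],167.8)
im=get_image("wrist");save("wrist5",im);g=im["image"].astype(int)
dk=((g[...,0]<170)&(g[...,0]-g[...,2]>35)&(g[...,1]<0.62*g[...,0]))
def f(m):
    c=np.where(m)[0]+240
    return [(int(s[0]),int(s[-1])) for s in np.split(c,np.where(np.diff(c)>1)[0]+1) if len(s)>2]
for r in range(124,215,9):
    w=np.where((g[r,230:420,0]-g[r,230:420,2]>40))[0]+230
    print(r,"dark",f(dk[r,240:400]),"wood",(w.min(),w.max()) if len(w) else 0)
a=cv2.resize(im["image"][100:330,180:460],(448,368));s=get_image("side");t=get_image("top")
b2=cv2.resize(s["image"][60:185,275:365],(265,368),interpolation=3)
cv2.imwrite("pics/c5.png",np.hstack([a,b2])[...,::-1])
```

```text
t 12.35 pos [522.3 236.8 121.4] toolx ang 167.83 F [ 0.5  0.4 -0.7] w 38.7 ff 39.7 j [ 0.35  0.34  1.84 -0.    0.96 -1.01]
d tool [ 0.4 -1.4 37.4] before twist 0.03
124 dark [] wood (np.int64(236), np.int64(402))
133 dark [(278, 363)] wood (np.int64(235), np.int64(403))
142 dark [(278, 363)] wood (np.int64(234), np.int64(404))
151 dark [(278, 362)] wood (np.int64(234), np.int64(404))
160 dark [(278, 363)] wood (np.int64(233), np.int64(405))
169 dark [(278, 363)] wood (np.int64(232), np.int64(405))
178 dark [(278, 362)] wood (np.int64(232), np.int64(405))
187 dark [(278, 362)] wood (np.int64(231), np.int64(406))
196 dark [(278, 362)] wood (np.int64(231), np.int64(406))
205 dark [(278, 362)] wood (np.int64(230), np.int64(406))
214 dark [(278, 362)] wood (np.int64(230), np.int64(407))
```

View pics/c5.png

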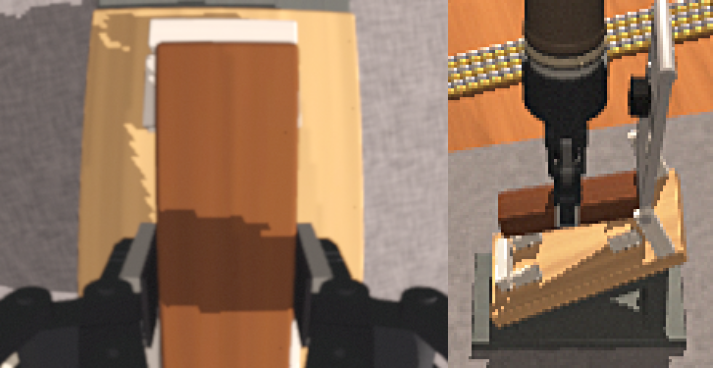

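The blank is over the channel, uphill of the stop, and already tilting. The frame is fully back and clear of the hand. Lowering on.

```bash
python3 -m crank '[0,-0.6,3,0, 0,0,3,0, 0,0,3,0, 0,0,3,0, 0,0,3,0, 0,0,3,0, 0,0,2,0, 0,0,0,0]'
python3 -m crank '[0,0,2,0, 0,0,2,0, 0,0,2,0, 0,0,2,0, 0,0,2,0, 0,0,0,0, 0,0,0,0, 0,0,0,0]'
```

```text
t: 13.3
eef_pos: [521.4, 236.3, 101.6]
ee_rot: [-0.0, 0.106, 0.994, -0.0]
wrist_force: [-1.8, 0.0, 2.3]
grip_width: 39.0
finger_force: 40.3
t: 14.1
eef_pos: [521.1, 236.3, 90.9]
ee_rot: [-0.0, 0.106, 0.994, -0.0]
wrist_force: [-3.7, 0.7, 1.9]
grip_width: 39.2
finger_force: 41.0
```

```bash
python3 -m crank '[0,0,1.5,0, 0,0,1.5,0, 0,0,1.5,0, 0,0,1,0, 0,0,0,0, 0,0,0,0, 0,0,0,0, 0,0,0,0]'
```

```text
t: 14.9
eef_pos: [521.5, 236.2, 85.7]
ee_rot: [-0.0, 0.106, 0.994, -0.0]
wrist_force: [-4.6, 0.3, 3.4]
grip_width: 38.9
finger_force: 41.5
```

```bash
python3 -m crank '[0,0,1,0, 0,0,1,0, 0,0,0,0, 0,0,0,0, 0,0,0,0, 0,0,0,0, 0,0,0,0, 0,0,0,0]'
```

```text
t: 15.7
eef_pos: [521.7, 236.3, 83.9]
ee_rot: [0.0, 0.106, 0.994, 0.0]
wrist_force: [-3.2, -0.4, 4.2]
grip_width: 39.2
finger_force: 41.8
```

```bash
python3 -m crank '[0,0,1,0, 0,0,1,0, 0,0,0,0, 0,0,0,0, 0,0,0,0, 0,0,0,0, 0,0,0,0, 0,0,0,0]'
```

```text
t: 16.5
eef_pos: [521.8, 236.3, 82.9]
ee_rot: [0.0, 0.106, 0.994, -0.0]
wrist_force: [-4.4, -0.2, 10.4]
grip_width: 39.2
finger_force: 42.5
```

```bash
python3 -m crank '[1,0,0.45,0, 1,0,0.45,0, 1,0,0.45,0, 1,0,0.45,0, 0,0,0,0, 0,0,0,0, 0,0,0,0, 0,0,0,0]'
```

```text
t: 17.3
eef_pos: [521.1, 237.2, 82.6]
ee_rot: [0.003, 0.105, 0.994, 0.001]
wrist_force: [-0.4, -2.7, 10.7]
grip_width: 39.3
finger_force: 42.7
```

```bash
python3 -m crank '[1,0,0.45,0, 1,0,0.45,0, 0,0,0,0, 0,0,0,0, 0,0,0,0, 0,0,0,0, 0,0,0,0, 0,0,0,0]'
```

```text
t: 18.1
eef_pos: [520.4, 237.7, 82.2]
ee_rot: [0.005, 0.106, 0.994, 0.001]
wrist_force: [1.2, -3.1, 11.4]
grip_width: 39.1
finger_force: 42.7
```

Run:
```python
from h import *
def fproj(im,p):
    T=np.array(im["world_to_cam"]);K=im["camera_matrix"];q=T[:3,:3]@p+T[:3,3];rr=np.hypot(q[0],q[1]);th=np.arctan2(rr,q[2]);return np.array([K[0][2]+K[0][0]*th*q[0]/rr,K[1][2]+K[1][1]*th*q[1]/rr])
def bed(b): return np.array([533,233,80])+R.from_euler("ZY",[-12.2,-25],degrees=True).apply(b)
im=get_image("wrist");g=im["image"].astype(int)
for b in [(-70,0,16),(-70,0,26),(-70,20,26),(-70,-20,26),(-64,0,26),(0,20,26),(0,-20,26),(-82,0,16)]: print(b,fproj(im,bed(b)).round(1))
dk=((g[...,0]<170)&(g[...,0]-g[...,2]>35)&(g[...,1]<0.62*g[...,0]))
def f(m):
    c=np.where(m)[0]+230
    return [(int(s[0]),int(s[-1])) for s in np.split(c,np.where(np.diff(c)>1)[0]+1) if len(s)>2]
for r in list(range(100,140,3))+[160,180,200,220]:
    print(r,g[r,320],"dark",f(dk[r,230:410]))
a=im["image"][90:290,200:440];a=cv2.resize(a,(432,360),interpolation=3)
s=get_image("side")["image"];b=cv2.resize(s[110:185,275:355],(384,360),interpolation=3)
cv2.imwrite("pics/c6.png",np.hstack([a,b])[...,::-1])
```

```text
(-70, 0, 16) [317.7 136.7]
(-70, 0, 26) [317.6 130. ]
(-70, 20, 26) [359.  130.4]
(-70, -20, 26) [276.2 130.4]
(-64, 0, 26) [317.5 141.8]
(0, 20, 26) [361.4 278.5]
(0, -20, 26) [273.6 278.5]
(-82, 0, 16) [317.7 115.3]
100 [129 125 119] dark []
103 [106 104 100] dark []
106 [109  91  76] dark []
109 [249 202 138] dark []
112 [184 142  94] dark []
115 [180 146 112] dark []
118 [254 239 226] dark []
121 [253 238 224] dark []
124 [255 239 227] dark []
127 [255 240 226] dark []
130 [196 181 169] dark []
133 [126  95  81] dark []
136 [151  89  54] dark [(282, 359)]
139 [148  87  51] dark [(282, 360)]
160 [143  85  47] dark [(281, 360)]
180 [145  85  47] dark [(280, 361)]
200 [145  85  48] dark [(280, 361)]
220 [147  86  49] dark [(280, 361)]
```

```bash
python3 -m crank '[1.5,0,0,0, 1.5,0,0,0, 1.5,0,0,0, 1.5,0,0,0, 0,0,0,0, 0,0,0,0, 0,0,0,0, 0,0,0,0]'
```

```text
t: 19.0
eef_pos: [519.6, 237.9, 82.6]
ee_rot: [0.01, 0.105, 0.994, 0.001]
wrist_force: [10.6, -7.9, 4.0]
grip_width: 38.7
finger_force: 41.8
```

```bash
python3 -m crank '[0,0,0,0, 0,0,0,0, 0,0,0,0, 0,0,0,0, 0,0,0,0, 0,0,0,0, 0,0,0,0, 0,0,0,0]' 56
python3 - <<'E'
from h import *
im=get_image("wrist");g=im["image"].astype(int)
def fproj(im,p):
    T=np.array(im["world_to_cam"]);K=im["camera_matrix"];q=T[:3,:3]@p+T[:3,3];rr=np.hypot(q[0],q[1]);th=np.arctan2(rr,q[2]);return np.array([K[0][2]+K[0][0]*th*q[0]/rr,K[1][2]+K[1][1]*th*q[1]/rr])
def bed(b): return np.array([533,233,80])+R.from_euler("ZY",[-12.2,-25],degrees=True).apply(b)
for b in [(-70,20,26),(-70,-20,26),(-64,0,26),(0,20,26),(0,-20,26)]: print(b,fproj(im,bed(b)).round(1))
dk=((g[...,0]<170)&(g[...,0]-g[...,2]>35)&(g[...,1]<0.62*g[...,0]))
def f(m):
    c=np.where(m)[0]+230
    return [(int(s[0]),int(s[-1])) for s in np.split(c,np.where(np.diff(c)>1)[0]+1) if len(s)>2]
for r in list(range(115,150,3))+[160,180,200,220]:
    print(r,g[r,320],"dark",f(dk[r,230:410]))
a=im["image"][90:290,200:440];a=cv2.resize(a,(432,360),interpolation=3)
s=get_image("side")["image"];b=cv2.resize(s[110:185,275:355],(384,360),interpolation=3)
cv2.imwrite("pics/c6.png",np.hstack([a,b])[...,::-1])
E
```

```text
t: 19.8
eef_pos: [509.7, 238.9, 79.1]
ee_rot: [0.0, 0.106, 0.994, 0.0]
wrist_force: [-0.1, 0.6, -0.6]
grip_width: 55.9
finger_force: 0.0
(-70, 20, 26) [361.4 153.1]
(-70, -20, 26) [278.3 153. ]
(-64, 0, 26) [319.8 164.9]
(0, 20, 26) [362.9 301.1]
(0, -20, 26) [276.4 301. ]
115 [131 128 120] dark []
118 [132 128 120] dark []
121 [82 81 76] dark []
124 [74 71 68] dark []
127 [239 197 137] dark []
130 [194 151  99] dark []
133 [181 139  92] dark []
136 [184 151 119] dark []
139 [253 237 224] dark []
142 [252 236 223] dark []
145 [254 239 226] dark []
148 [245 230 217] dark []
160 [147  85  52] dark [(284, 362)]
180 [147  85  50] dark [(284, 362)]
200 [150  86  53] dark [(283, 363)]
220 [149  87  53] dark [(283, 363)]
```

```bash
python3 -m crank '[0,0,-5,0, 0,0,-10,0, 0,0,-20,0, 0,0,-25,0, 10,0,-25,0, 25,0,-30,0, 25,0,-30,0, 0,0,-10,0]'
python3 - <<'E'
from h import *
go(None)
im=get_image("wrist");g=im["image"].astype(int)
import pickle;pickle.dump(im,open("w7.pkl","wb"))
a=im["image"][100:340,190:450];a=cv2.resize(a,(390,360),interpolation=3)
s=get_image("side")["image"];b=cv2.resize(s[60:185,275:365],(400,360),interpolation=3)
cv2.imwrite("pics/c7.png",np.hstack([a,b])[...,::-1])
E
```

```text
t: 20.7
eef_pos: [450.6, 252.7, 238.4]
ee_rot: [0.002, 0.105, 0.994, 0.002]
wrist_force: [1.4, -0.0, 0.2]
grip_width: 55.8
finger_force: 0.0
t 20.7 pos [450.6 252.7 238.4] toolx ang 167.94 F [ 1.4 -0.   0.2] w 55.8 ff 0.0 j [ 0.43  0.09  1.88  0.    1.17 -0.93]
```

View pics/c7.png

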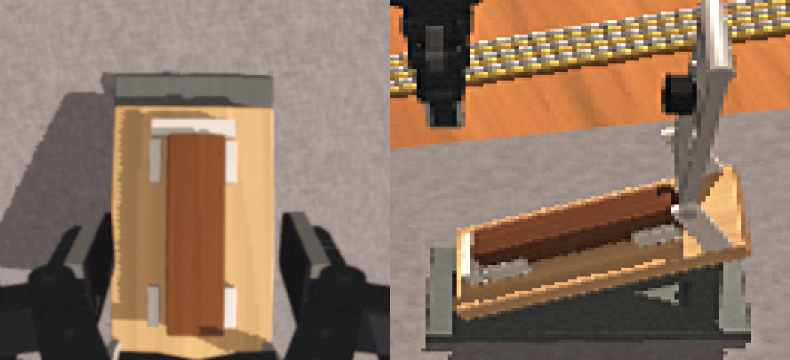

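The last view shows the blank flat between the guides with its lower end at the stop bar (crop (195,132)), and the frame standing back. Now I shut the fingers, go over the grip bar and swing the frame down.

```bash
python3 -m crank '[0,0,-30,0, 0,0,-35,0, 0,0,-35,0, 0,0,-12,0, -20,-1,0,0, -35,-1,0,0, -40,0,0,0, -40,0,0,0]' 0 30
python3 -m crank '[-35,0,0,0, -20,0,0,0, 0,0,0,0, 0,0,10,0, 0,0,20,0, 0,0,14,0, 0,0,0,0, 0,0,0,0]'
python3 -c "
from h import *
b=np.array([np.cos(YAW),np.sin(YAW)])
for ph in (80,65,50,35):
    p=np.radians(ph);go([*(np.array([533,233])+b*(60.4-150*np.cos(p)+19)),163.4+150*np.sin(p)-15])"
```

```text
t: 21.6
eef_pos: [583.7, 220.2, 343.6]
ee_rot: [-0.001, 0.106, 0.994, -0.001]
wrist_force: [-0.3, 0.2, 0.9]
grip_width: -0.1
finger_force: 0.0
t: 22.4
eef_pos: [635.5, 209.7, 301.4]
ee_rot: [-0.001, 0.106, 0.994, -0.0]
wrist_force: [-0.3, 0.0, 0.7]
grip_width: -0.2
finger_force: 0.0
t 22.4 pos [635.5 209.7 301.4] toolx ang 167.88 F [-0.3  0.   0.7] w -0.2 ff 0.0 j [ 0.25  0.34  1.45  0.    1.35 -1.11]
d tool [51.7  1.2  5.4] before twist None
t 22.4 pos [635.5 209.7 301.4] toolx ang 167.88 F [-0.3  0.   0.7] w -0.2 ff 0.0 j [ 0.25  0.34  1.45  0.    1.35 -1.11]
d tool [89.1  1.2 17.2] before twist None
t 22.4 pos [635.5 209.7 301.4] toolx ang 167.88 F [-0.3  0.   0.7] w -0.2 ff 0.0 j [ 0.25  0.34  1.45  0.    1.35 -1.11]
d tool [122.1   1.3  38.3] before twist None
t 22.4 pos [635.5 209.7 301.4] toolx ang 167.88 F [-0.3  0.   0.7] w -0.2 ff 0.0 j [ 0.25  0.34  1.45  0.    1.35 -1.11]
d tool [148.5   1.4  67.2] before twist None
```

```bash
python3 -m crank '[8,0,0,0, 10,0,1,0, 10,0,1,0, 12,0,2,0, 12,0,2,0, 12,0,4,0, 12,0,4,0, 12,0,4,0]'
python3 -m crank '[11,0,6,0, 11,0,7,0, 11,0,7,0, 9,0,9,0, 9,0,10,0, 8,0,10,0, 0,0,0,0, 0,0,0,0]'
```

```text
t: 23.2
eef_pos: [549.1, 228.3, 283.4]
ee_rot: [-0.0, 0.106, 0.994, 0.0]
wrist_force: [2.2, 0.7, -0.3]
grip_width: -0.0
finger_force: 1.0
t: 24.0
eef_pos: [491.8, 240.3, 234.3]
ee_rot: [-0.001, 0.106, 0.994, -0.001]
wrist_force: [0.7, 0.2, -0.3]
grip_width: 0.1
finger_force: 0.0
```

```bash
python3 -m crank '[-6,0,-10,0, 0,0,-20,0, 0,0,-20,0, 10,0,0,0, 14,0,0,0, 8,0,0,0, 0,0,0,0, 0,0,0,0]'
python3 -m crank '[0,0,6,0, 0,0,5,0, 0,0,5,0, 0,0,4,0, 0,0,4,0, 0,0,4,0, 0,0,4,0, 0,0,0,0]'
python3 -c "
from h import *
b=np.array([np.cos(YAW),np.sin(YAW)])
for ph in (35,25,15,0,-15,-25):
    p=np.radians(ph);go([*(np.array([533,233])+b*(60.4-150*np.cos(p))),163.4+150*np.sin(p)+8])"
```

```text
t: 24.8
eef_pos: [466.5, 245.9, 284.3]
ee_rot: [-0.0, 0.105, 0.994, -0.0]
wrist_force: [-0.7, -0.0, -0.5]
grip_width: -0.1
finger_force: 0.0
t: 25.6
eef_pos: [467.1, 246.0, 252.7]
ee_rot: [-0.0, 0.106, 0.994, 0.0]
wrist_force: [-0.5, -0.6, -0.2]
grip_width: -0.3
finger_force: 0.0
t 25.6 pos [467.1 246.  252.7] toolx ang 167.85 F [-0.5 -0.6 -0.2] w -0.3 ff 0.0 j [ 0.4   0.1   1.84  0.    1.2  -0.96]
d tool [-4.7  1.2 -4.8] before twist None
t 25.6 pos [467.1 246.  252.7] toolx ang 167.85 F [-0.5 -0.6 -0.2] w -0.3 ff 0.0 j [ 0.4   0.1   1.84  0.    1.2  -0.96]
d tool [ 8.3  1.2 17.9] before twist None
t 25.6 pos [467.1 246.  252.7] toolx ang 167.85 F [-0.5 -0.6 -0.2] w -0.3 ff 0.0 j [ 0.4   0.1   1.84  0.    1.2  -0.96]
d tool [17.3  1.2 42.5] before twist None
t 25.6 pos [467.1 246.  252.7] toolx ang 167.85 F [-0.5 -0.6 -0.2] w -0.3 ff 0.0 j [ 0.4   0.1   1.84  0.    1.2  -0.96]
d tool [22.4  1.2 81.3] before twist None
t 25.6 pos [467.1 246.  252.7] toolx ang 167.85 F [-0.5 -0.6 -0.2] w -0.3 ff 0.0 j [ 0.4   0.1   1.84  0.    1.2  -0.96]
d tool [ 17.2   1.2 120.1] before twist None
t 25.6 pos [467.1 246.  252.7] toolx ang 167.85 F [-0.5 -0.6 -0.2] w -0.3 ff 0.0 j [ 0.4   0.1   1.84  0.    1.2  -0.96]
d tool [  8.3   1.2 144.7] before twist None
```

```bash
python3 -m crank '[2,0,3,0, 2,0,4,0, 1,0,4,0, 1,0,4,0, 1,0,4,0, 1,0,4,0, 0,0,0,0, 0,0,0,0]'
python3 -m crank '[1,0,3,0, 1,0,4,0, 1,0,4,0, 1,0,4,0, 1,0,4,0, 1,0,4,0, 0,0,4,0, 0,0,0,0]'
```

```text
t: 26.4
eef_pos: [459.7, 247.3, 229.6]
ee_rot: [0.0, 0.106, 0.994, -0.0]
wrist_force: [-0.1, 0.7, 0.1]
grip_width: -0.1
finger_force: 0.0
t: 27.2
eef_pos: [453.4, 248.6, 202.2]
ee_rot: [-0.0, 0.106, 0.994, -0.0]
wrist_force: [-0.2, -0.8, -0.4]
grip_width: -0.2
finger_force: 0.0
```

Run:
```python
from h import *
import pickle
i0=pickle.load(open("ims0.pkl","rb"))["side"]["image"].astype(int)
S=get_image("side");s=S["image"].astype(int)
b=np.array([np.cos(YAW),np.sin(YAW)]);n=np.array([-b[1],b[0]])
for ph in (35,13,0,-25):
    p=np.radians(ph)
    print(ph,[proj(S,[*(np.array([533,233])+b*(60.4-150*np.cos(p))+n*y),163.4+150*np.sin(p)]).round().tolist() for y in(-47,47)])
print("hinge",[proj(S,[*(np.array([533,233])+b*60.4+n*y),163.4]).round().tolist() for y in(-47,47)],"tcp",proj(S,observe()["eef_pos"]).round())
m=((s.min(2)>125)&(s.max(2)-s.min(2)<25)).astype(np.uint8)
for r in range(90,180,3): print(r,"".join("#" if x else "." for x in m[r,270:370]))
```

```text
35 [[295.0, 106.0], [295.0, 84.0]]
13 [[287.0, 122.0], [287.0, 100.0]]
0 [[286.0, 132.0], [287.0, 110.0]]
-25 [[292.0, 149.0], [293.0, 127.0]]
hinge [[342.0, 131.0], [340.0, 109.0]] tcp [289. 109.]
90 ##..................................................................................................
93 ....................................................................................................
96 ....................................................................................................
99 ..........................................................................................##########
102 ................................#########...........................#..############.##########.#####
105 ....................................######............###.#...............###.##.###################
108 ..............................#.###.######..#.###.....................#....######.##################
111 ..............#......#########.####.######..#######.#..##.##..######..#......##############.##.#####
114 #########..#.........###.########...######..##################
[... 1543 characters left out ...]
.......................................#..........#....########.######
162 ##.###..###.#..................................................#....#.................###.###.#####.
165 ###.#.###.###.........................................................................#########..###
168 ..####.####.#..................................................................#....#.######.#######
171 #.#####.#.#.............................................................................##########.#
174 ######.#####....................................................................########.########.##
177 ##.##########..........................................................................##.##########
```

The side mask shows the cross-piece at columns 306–312, rows 102–123. That fits a frame angle of about 13° above level, so the frame is following the fingertips. I keep pressing down along the arc.

```bash
python3 -m crank '[1,0,4,0, 1,0,5,0, 1,0,5,0, 1,0,5,0, 0,0,5,0, 0,0,5,0, 0,0,5,0, 0,0,5,0]'
python3 -m crank '[-1,0,5,0, -1,0,5,0, -1,0,5,0, -1,0,5,0, -1,0,5,0, -2,0,5,0, -1,0,4,0, 0,0,0,0]'
```

```text
t: 28.05
eef_pos: [449.3, 249.6, 163.5]
ee_rot: [-0.0, 0.106, 0.994, -0.0]
wrist_force: [-0.5, 0.8, 0.7]
grip_width: -0.0
finger_force: 0.6
t: 28.85
eef_pos: [457.6, 247.8, 129.4]
ee_rot: [-0.0, 0.106, 0.994, -0.0]
wrist_force: [-0.4, -0.4, 0.1]
grip_width: 0.1
finger_force: 0.0
```

```bash
python3 -m crank '[-1,0,4,0, -1,0,4,0, -1,0,3,0, 0,0,3,0, 0,0,2,0, 0,0,2,0, 0,0,0,0, 0,0,0,0]'
```

```text
t: 29.65
eef_pos: [460.1, 247.4, 111.9]
ee_rot: [-0.0, 0.106, 0.994, -0.0]
wrist_force: [0.7, 1.1, 0.9]
grip_width: 0.2
finger_force: 0.4
```

Expected contact at full closure is near z = 108. Pressing on until the force rises.

```bash
python3 -m crank '[0,0,1,0, 0,0,1,0, 0,0,1,0, 0,0,1,0, 0,0,1,0, 0,0,1,0, 0,0,0,0, 0,0,0,0]'
```

```text
t: 30.45
eef_pos: [460.9, 247.5, 107.6]
ee_rot: [0.0, 0.106, 0.994, 0.0]
wrist_force: [-1.4, -2.4, 9.6]
grip_width: 0.4
finger_force: 5.2
```

```bash
python3 -m crank '[0,0,1,0, 0,0,1,0, 0,0,1,0, 0,0,1,0, 0,0,1,0, 0,0,0,0, 0,0,0,0, 0,0,0,0]'
python3 -m crank '[0,0,-6,0, 0,0,-6,0, 0,0,-10,0, 0,0,-20,0, 0,0,-30,0, 15,0,-30,0, 20,0,-20,0, 0,0,0,0]'
python3 - <<'E'
from h import *
go(None)
b=np.array([np.cos(YAW),np.sin(YAW)]);n=np.array([-b[1],b[0]])
def fproj(im,p):
    T=np.array(im["world_to_cam"]);K=im["camera_matrix"];q=T[:3,:3]@p+T[:3,3];rr=np.hypot(q[0],q[1]);th=np.arctan2(rr,q[2]);return np.array([K[0][2]+K[0][0]*th*q[0]/rr,K[1][2]+K[1][1]*th*q[1]/rr])
im=get_image("wrist");g=im["image"].astype(int)
for x,z in ((-68,50),(-52,50),(-60,50),(-70,26),(0,50)):
    P=np.array([533,233,80])+R.from_euler("ZY",[-12.2,-25],degrees=True).apply([x,0,z]);print(x,z,fproj(im,P).round(1))
for r in range(120,260,4): print(r,g[r,320],g[r,300],end="; ")
S=get_image("side");s=S["image"].astype(int);print()
print("side grip down pred",[proj(S,[*(np.array([533,233])+b*(60.4-150*np.cos(p:=np.radians(-25)))+n*y),100]).round().tolist() for y in(-47,47)])
for r in (125,130,135,140,145): print(r,[int(v) for v in s[r,280:306].mean(1)])
E
```

```text
t: 31.25
eef_pos: [461.2, 247.6, 107.0]
ee_rot: [-0.0, 0.106, 0.994, -0.0]
wrist_force: [-9.9, -6.5, 34.8]
grip_width: -0.2
finger_force: 17.7
t: 32.05
eef_pos: [426.2, 255.9, 225.7]
ee_rot: [0.001, 0.105, 0.994, 0.001]
wrist_force: [1.2, 0.3, -0.5]
grip_width: -0.0
finger_force: 0.0
t 32.05 pos [426.2 255.9 225.7] toolx ang 167.92 F [ 1.2  0.3 -0.5] w -0.0 ff 0.0 j [ 0.45  0.06  1.94  0.    1.14 -0.91]
-68 50 [320.7 215.2]
-52 50 [320.7 232.4]
-60 50 [320.7 223.8]
-70 26 [320.6 215.3]
0 50 [320.7 288.1]
120 [167 153 149] [169 155 151]; 124 [167 154 150] [170 156 153]; 128 [169 155 152] [169 156 152]; 132 [166 152 151] [169 156 152]; 136 [178 164 161] [166 154 149]; 140 [164 152 148] [171 157 154]; 144 [166 153 149] [165 152 148]; 148 [168 156 153] [173 160 157]; 152 [171 157 154] [174 161 157]; 156 [170 155 152] [164 152 148]; 160 [166 153 148] [158 146 143]; 164 [162 149 146] [167 153 149]; 168 [169 155 150] [166 152 149]; 172 [83 77 75] [80 77 74]; 176 [117 112 107] [116 113 106]; 180 [116 113 106] [116 114 108]; 184 [118 114 108] [117 114 108]; 188 [70 68 65] [68 65 63]; 192 [63 
[... 532 characters left out ...]
p down pred [[292.0, 149.0], [293.0, 127.0]]
125 [151, 146, 144, 143, 140, 138, 148, 151, 152, 149, 123, 174, 255, 241, 141, 153, 121, 103, 94, 89, 91, 88, 113, 107, 136, 141]
130 [148, 147, 146, 144, 145, 145, 150, 150, 154, 123, 140, 201, 255, 241, 169, 82, 148, 149, 151, 150, 149, 147, 149, 149, 151, 151]
135 [142, 149, 150, 147, 145, 147, 147, 150, 151, 113, 146, 217, 255, 228, 154, 107, 147, 146, 141, 141, 145, 182, 174, 190, 142, 131]
140 [141, 144, 148, 148, 143, 146, 145, 148, 145, 88, 160, 236, 255, 205, 167, 17, 33, 36, 36, 41, 39, 41, 37, 36, 31, 65]
145 [144, 142, 154, 137, 138, 145, 146, 149, 146, 103, 164, 242, 255, 187, 128, 103, 180, 184, 186, 201, 157, 158, 119, 105, 96, 94]
```

```bash
python3 -c "
from plant import *
print(hand_in())"
```

```text
the job is handed in; nothing more can be done
None
```

The blank lies flat in the jig channel, with its lower end at the stop as far as the images and contact force show. The frame is fully down over it and the job is handed in at about 32 s; the hand-in returned no verdict. On the way in I saw a brief 14 N sideways force, with no visible effect. I did not re-image the crate, jar, bottle or mug at the end.

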